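# Salt from the guarded seasoning caddy

### The job

Raise the clear guard flap of the seasoning caddy all the way up and swing its prop stay over, fully down in front of the raised flap, so that the flap cannot drop. Only then take the salt shaker out and stand it upright on the small steel tray. Leave the flap propped and the spice jar standing in its place.

Things in the scene. Friction and masses are not known exactly. Their poses are not given: they have to be found in the camera images.
- caddy: Fixed steel well 160 (x) x 250 (y) mm, walls 45 high, floor 4 thick; thin posts 116 high at its corners carry a clear hinged flap. Origin: centre of its foot on the worktop; x runs from its front (flap knob, robot side) to its rear, y to its left, z up. Flap hinge line: along y through x = +75, z = 120. Stay pivot: x = +50, y = -147, z = 120; the stay turns in the plane x = +50.
- guard_flap (a joint): Flap angle, rad: 0 shut (level), 1.57 upright, 1.75 fully raised at its stop, leaning back a little. May start ajar. The stiff hinge keeps it where it is left; 3 to 4 N at the knob move it. Clear pane in a steel frame, 224 mm wide (y), 7 thick, reaching 160 forward of the hinge. The stay can pass in front of it only when it is nearly upright (over 1.4).
- flap_knob (a point): Centre of the flap's black disc knob, 24 mm in diameter, 14 thick, its axis parallel to the hinge: fingers closing along the caddy's y pinch its flat sides from above, and it can turn between them as the flap rises. On a thin stem 30 mm beyond the flap's front edge, 190 mm from the hinge line, level with it when shut.
- prop_stay (a joint): Stay angle, rad: 0 parked, leaning 0.26 outward (to the caddy's right); 0.26 upright; 1.31 set, leaning 60 degrees to the left against its stop, across the front of the raised flap. It swings freely: pushed well past upright it falls over by its own weight in one to three seconds and stays set.
- stay_knob (a point): Centre of the black ball, 22 mm in diameter, at the free end of the prop stay, 150 mm from its pivot. The stay is a steel rod 10 mm thick on the caddy's right side. A light push toward the caddy's left (+y) on the ball or the rod just below it moves it. Parked, it reaches 276 mm above the worktop; knocked over too early it bars the flap.
- salt_shaker: Loose salt shaker of clear glass with a grey rounded metal head, 44 mm in diameter, 90 mm high, about 0.1 kg; widest up to 74 mm above its underside, head 34 mm wide. Origin at the centre of its underside, z up. Stands on the floor of the caddy, left or right, about 120 mm from the spice jar.
- spice_jar: Loose spice jar with a wide dark screw cap, 44 mm in diameter, 105 mm high, standing in the caddy beside the shaker; taller than the shaker and not to be taken. Origin at the centre of its underside.
- tray: Fixed square tray of dark steel, 130 x 130 mm outside, floor 4 mm thick, rim 14 mm high and 4 mm thick. Origin under its centre on the worktop, z up. It lies beside the caddy, to its left or its right.

How it is judged:
On the way, in this order (a step that is already met when the one before it is completed fails the run):
1. the guard flap is raised (value of joint guard_flap above 1.4 rad), for 0.2 s.
2. the prop stay is set in front of the raised flap while the shaker still stands in the caddy (value of joint prop_stay above 1.15 rad and value of joint guard_flap above 1.3 rad and distance of salt_shaker from where it was at the start of the episode below 0.03 m), for 0.2 s.
3. the salt shaker is lifted out with the flap propped (z of salt_shaker in the frame of caddy above 0.05 m and value of joint prop_stay above 1.15 rad and value of joint guard_flap above 1.3 rad), for 0.1 s.
At the end, for the whole second after the job is handed in: The salt shaker stands upright (within 10 degrees) and at rest on the floor of the tray, its centre within 45 mm of the tray's centre along each side; the flap is up (over 1.3 rad) and the prop stay is set (over 1.15 rad); the spice jar stands within 30 mm of where it was (x of salt_shaker in the frame of tray between -0.045 and 0.045 m and y of salt_shaker in the frame of tray between -0.045 and 0.045 m and z of salt_shaker in the frame of tray below 0.01 m and angle between each of salt_shaker, spice_jar's own z axis and vertical below 0.17 rad and linear speed of salt_shaker below 0.03 m/s and value of joint guard_flap above 1.3 rad and value of joint prop_stay above 1.15 rad and distance of spice_jar from where it was at the start of the episode below 0.03 m); the robot touches nothing.
It fails at once if the spice jar is knocked over or carried off (angle between spice_jar's own z axis and vertical above 0.5 rad or distance of spice_jar from where it was at the start of the episode above 0.05 m).
It also fails if it takes over 72 s, if anything falls off the work surface, if the arm or the gripper's body presses on something with over 40 N, if the wrist force passes 120 N, or if a joint passes its speed limit or range.

### The arm

A 6-joint arm with a two-finger parallel gripper is mounted at the origin on a cart in front of the work surface, level with it; the furniture and walls round the work are solid. World frame = base frame: x ahead of the robot, y to its left, z up, the work surface at z = 0. Lengths are in m, angles in rad, forces in N, time in s.
With the tool pointing down it reaches from about 0.35 to 0.875 m from the base axis. Payload 4.2 kg.
Tool frame: the origin (TCP) lies at the very end of the fingers, on their centre line; the grasp point (between the pads) lies 19 mm behind it; z points along the fingers, y is the line along which they close (so a half turn about z gives the same grasp; the last joint's range is limited). The gripper opens to 87 mm and grips with 3 to 60 N. Pads are 19 mm wide; open, the fingers measure 117 mm over their backs; the gripper's body (75 mm by 190 mm) begins 51 mm behind the grasp point.
Start: joints at [-0.999, 0.385, 0.008, 0, -1.194, -0.259], TCP at [0.192, -0.595, 0.223] pointing down, gripper open.
Joint ranges: [-3.14, 3.14], [-1.21, 2.06], [-1.07, 1.41], [-3.16, 2.05], [-2.99, -0.16], [-3.1, 3.1]. Speed limits (rad/s): [2.79, 2.79, 3.14, 3.14, 3.14, 3.14].

### API

Orientations are given as a unit quaternion [x, y, z, w].
In Python, from bench import get_obs, read_camera, sign_off gives the robot as it stands. The module is installed in compiled form; this text tells all that it offers.
- The arm moves only by the tool step_arm, never from a script. Its argument "deltas" is one flat list of numbers, 7 for each row, row after row: the opening, from 0 (shut) to 1 (fully open), then the shift along the tool's x, y, z in cm, then the turn, a rotation vector about the tool's x, y, z in degrees. A call has 1 to 12 rows; each row is the pose to reach, as a shift and turn from the pose commanded when the call began, along the tool's axes at that moment; what a row does not reach only later rows make up. A row lasts 1/12 s, in which the tool goes at most 41.7 mm and 7.16 degrees, less where a joint would pass 70% of its speed; a pose out of reach is approached as far as the arm can. A call with a gripper value outside its range is refused whole. The fingers move at their own pace and stop on an object; the grip force is fixed at half the most. Time passes only in rows, so rows that repeat a pose let the fingers close. It gives the time, the measured TCP pose, the force, the opening and the grip force at its end, in the units of the state.
- get_obs(): the state, without advancing time (a new reading comes with each control period).
- read_camera(name): name is "side" or "top"; returns a dict with "color" (384x512x3 uint8, red, green, blue), "range_z" (384x512 float32, m along the optical axis (not along the pixel's ray), 0 where there is no reading), "intrinsics" (3x3 intrinsics, pixels), "k1" (the pictures are not rectified: a ray, as slopes to the right and down, at radius r is drawn at 1 + k1 r^2 times it, then the intrinsics apply), "R" (3x3) and "t" (3): a world point X has camera coordinates R X + t. Camera axes: x right, y down, z forward; pixel columns grow to the right and rows downward; lengths in m; the calibration is good to about 2 mm. A picture is of the moment at which its call begins.
- sign_off(): hands the job in; it is judged then, once.
The state is a dict: "time": time; "qpos": joint angles; "joint_vel": joint speeds; "tau": joint torques, N m; "position": TCP position; "orientation": TCP orientation; "ft_force": force on the tool from outside, world axes, zero at the start; "moment": the same for the moment, N m; "gripper_width": finger opening in m; "gripper_force": force on a finger pad.
Only numpy, scipy, OpenCV 4.12 (cv2) and the standard library are available. Lean on these libraries where they do the work, as an engineer would, in place of code of your own. Each camera call takes 0.05 s, during which the arm holds its last target. There are 200 camera calls.

## Working session

There is one attempt and no reset: what is moved stays moved. The work goes in short steps, Python scripts to look and compute and a tool call to move; the robot and the scene stay as the last step left them, time stands still between calls to the robot, and variables do not carry over. Pictures are saved under pics/ and viewed, at most 10 in all, crops included, and the job is handed in when it is done.

Besides the shell and the picture viewer there is one more tool, called after ">>>" as name(argument=value, ...) on one line, values as JSON. step_arm: Moves the arm, as the interface text tells. Its arguments: {"type":"object","properties":{"deltas":{"type":"array","items":{"type":"number"}}},"required":["deltas"]}

```bash
mkdir -p pics; cat > h.py <<'E'
import numpy as np,cv2
from bench import *
def ray(c,u,v):
    K=c['intrinsics'];d=np.array([(u-K[0,2])/K[0,0],(v-K[1,2])/K[1,1]]);s=d.copy()
    for _ in range(10): s=d/(1+c['k1']*(s@s))
    R=np.array(c['R']);return -R.T@c['t'],R.T@np.array([s[0],s[1],1.])
def plane(c,u,v,z):
    o,d=ray(c,u,v);return o+d*(z-o[2])/d[2]
def pt(c,u,v):
    o,d=ray(c,u,v);return o+d*c['range_z'][int(v),int(u)]
def tri(a,b):
    A=[];y=[]
    M=np.zeros((3,3));q=np.zeros(3)
    for o,d in(a,b):
        d=d/np.linalg.norm(d);P=np.eye(3)-np.outer(d,d);M+=P;q+=P@o
    return np.linalg.solve(M,q)
E
python3 - <<'E'
from h import *
for n in('side','top'):
    c=read_camera(n);cv2.imwrite(f'pics/{n}0.png',cv2.resize(c['color'][:,:,::-1],(800,600)));print(n,c['intrinsics'],c['k1'],-c['R'].T@c['t'],c['R'])
    np.save(f'{n}0.npy',c,allow_pickle=True)
o=get_obs();print(o)
E
```

```text
side [[413.21915059   0.         253.23533039]
 [  0.         413.21915059 185.82452599]
 [  0.           0.           1.        ]] -0.09003509399900954 [-0.37725606 -0.49392376  0.69043408] [[ 0.42282135 -0.90601196  0.01909002]
 [-0.41428682 -0.21199074 -0.88511375]
 [ 0.80597055  0.36633625 -0.46498303]]
top [[409.9553803    0.         251.99324874]
 [  0.         409.9553803  189.5054655 ]
 [  0.           0.           1.        ]] -0.1273288743730914 [ 0.47600949 -0.08177386  1.06045244] [[-1.83067295e-02 -9.99832183e-01 -6.84675976e-04]
 [-9.99165933e-01  1.83195216e-02 -3.64942893e-02]
 [ 3.65007079e-02  1.60138275e-05 -9.99333627e-01]]
{'time': 0.1, 'qpos': array([-9.99398550e-01,  3.85452209e-01,  6.79371372e-03, -4.24505577e-04,
       -1.19400348e+00, -2.58604572e-01]), 'joint_vel': array([ 0.00030127, -0.0012692 ,  0.00376596,  0.00098226,  0.00022959,
        0.000128  ]), 'tau': array([-4.03436088e-04, -3.91690600e+01,  1.87933803e+01,  4.23193306e+00,
        1.34168321e-02, -7.78021854e-05]), 'position': array([ 0.19217996, -0.59416689,  0.22159934]), 'orientation': array([-1.55682411e-01,  9.87806701e-01,  9.33186544e-04, -1.95562364e-04]), 'ft_force': array([-0.98060969,  0.2520918 ,  0.3763929 ]), 'moment': array([0.02491053, 0.01400001, 0.02134625]), 'gripper_force': 0.0, 'gripper_width': 0.08717648283737019}
```

View pics/side0.png

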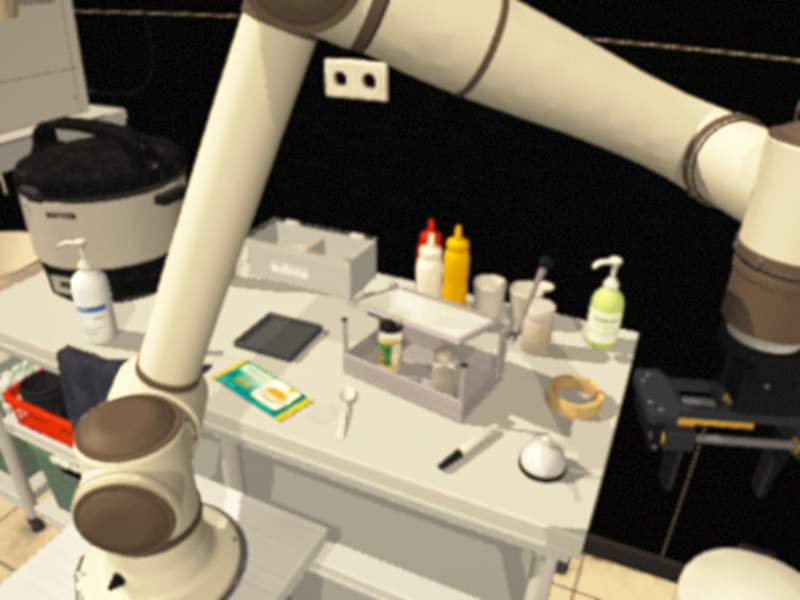

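View pics/top0.png

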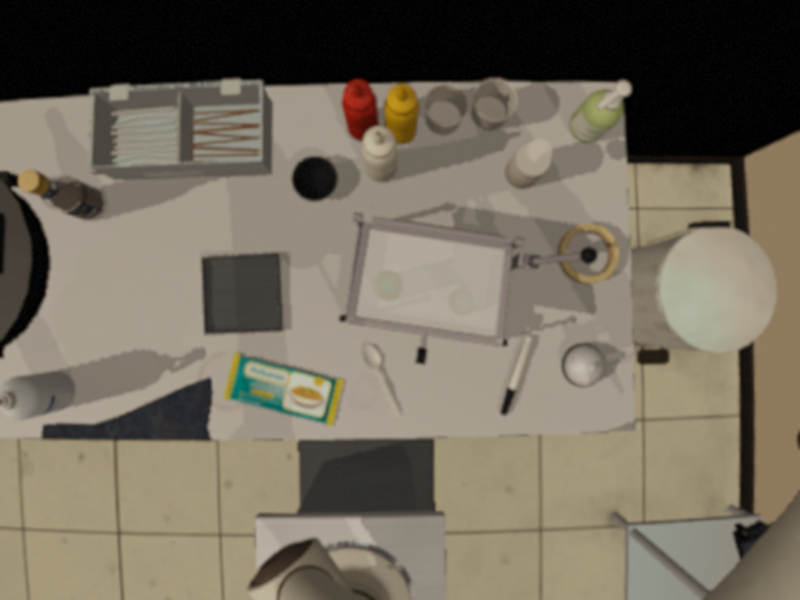

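The side view shows the caddy (about 345–505, 290–410), with the jar on the left at (389,345), the shaker on the right at (445,370) and the stay ball at (545,263). In the top view the tray is at (244,292), the flap knob at (421,355), the stay ball at (588,255), and the post tops are near (343,318), (505,342), (517,243) and (358,217).

```bash
python3 - <<'E'
from h import *
s=np.load('side0.npy',allow_pickle=True).item();t=np.load('top0.npy',allow_pickle=True).item()
f=.64
P=[plane(t,u*f,v*f,.116)[:2] for u,v in((343,318),(505,342),(517,243),(358,217))]
print('posts FL FR RR RL',np.round(P,3)); C=np.mean(P,0)
for a in range(4):print(np.linalg.norm(P[a]-P[a-1]))
d=(P[0]+P[3]-P[1]-P[2]);print('C',C,'yaw',np.degrees(np.arctan2(-d[0],d[1])))
for n,u,v in(('knob',421.5,354.5),('knobtip',421.5,357),('frame front mid',423,335),('ball',588,255),('jar',388,285),('shk',460,302)):
    print(n,pt(t,u*f,v*f),plane(t,u*f,v*f,.1))
print('ball tri',tri(ray(t,588*f,255*f),ray(s,545*f,263*f)))
print('side ranges: jar',pt(s,389*f,325*f),'shk',pt(s,445*f,352*f))
# tray
g=cv2.cvtColor(t['color'],cv2.COLOR_RGB2GRAY);m=((g<75)*255).astype('uint8');m[:, :120]=0;m[:,190:]=0;m[:150]=0;m[222:]=0
cs=max(cv2.findContours(m,0,1)[0],key=cv2.contourArea);r=cv2.minAreaRect(cs);print(r,plane(t,*r[0],.014))
# knob dark blobs
m=((g<45)*255).astype('uint8')
for c in cv2.findContours(m,0,1)[0]:
    (x,y),w=cv2.minEnclosingCircle(c)
    if 200<x<400 and 130<y<250:print('dark',x,y,w,cv2.minAreaRect(c))
for n,c,(x0,y0,w,h) in(('a',t,(210,130,200,110)),('b',s,(215,155,150,115))):
    cv2.imwrite(f'pics/{n}1.png',cv2.resize(c['color'][y0:y0+h,x0:x0+w,::-1],None,fx=4 if n=='a' else 5,fy=4 if n=='a' else 5,interpolation=2))
E
```

```text
posts FL FR RR RL [[ 0.48  -0.006]
 [ 0.44  -0.245]
 [ 0.586 -0.267]
 [ 0.629 -0.031]]
0.15148749070916426
0.24192356719145847
0.14818101100494663
0.23964203160582634
C [ 0.53361017 -0.13717585] yaw -9.900233639877902
knob [ 0.42696684 -0.11861889  0.17447805] [ 0.42284415 -0.12171621  0.1       ]
knobtip [ 0.42339381 -0.11863963  0.17241107] [ 0.41910351 -0.12164567  0.1       ]
frame front mid [ 0.45340849 -0.12198416  0.15697662] [ 0.45198318 -0.12451998  0.1       ]
ball [ 0.55155291 -0.32482642  0.27417906] [ 0.56828765 -0.37866859  0.1       ]
jar [ 0.52583716 -0.0737828   0.13863895] [ 0.52792575 -0.07344785  0.1       ]
shk [ 0.49930429 -0.17661707  0.14329074] [ 0.50040382 -0.18109374  0.1       ]
ball tri [ 0.55249192 -0.32785556  0.26401744]
side ranges: jar [ 0.41869187 -0.12183419  0.16682602] shk [ 0.4943327  -0.19190082  0.09226086]
((154.5154571533203, 187.3402099609375), (48.858642578125, 49.13108825683594), 87.39744567871094) [0.52440706 0.16900967 0.014     ]
dark 269.0 227.0 4.123205661773682 ((269.5, 227.0), (8.0, 3.0), 90.0)
dark 323.0 219.0 9.999999747378752e-05 ((323.0, 219.0), (0.0, 0.0), 0.0)
dark 219.5 203.5 0.7072067856788635 ((219.25001525878906, 203.25001525878906), (0.7071067094802856, 1.4142134189605713), 45.0)
dark 376.2804870605469 162.743896484375 4.622193336486816 ((376.0, 163.0), (8.0, 8.0), 90.0)
```

View pics/b1.png

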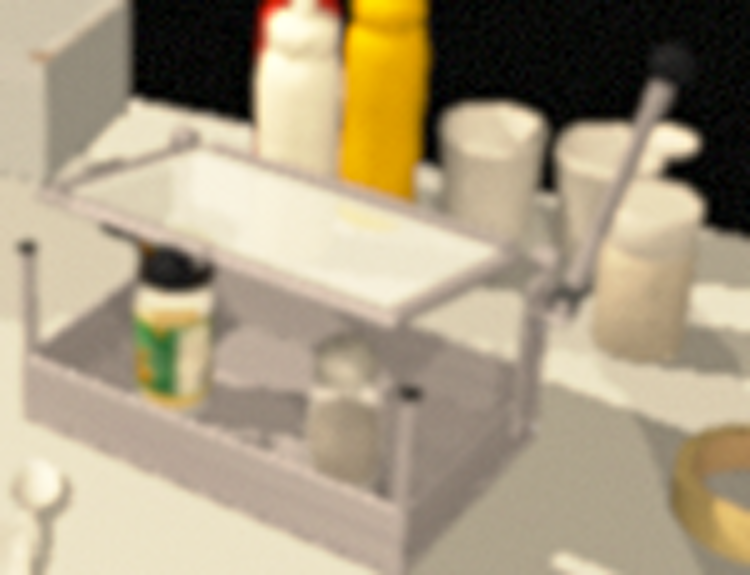

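View pics/a1.png

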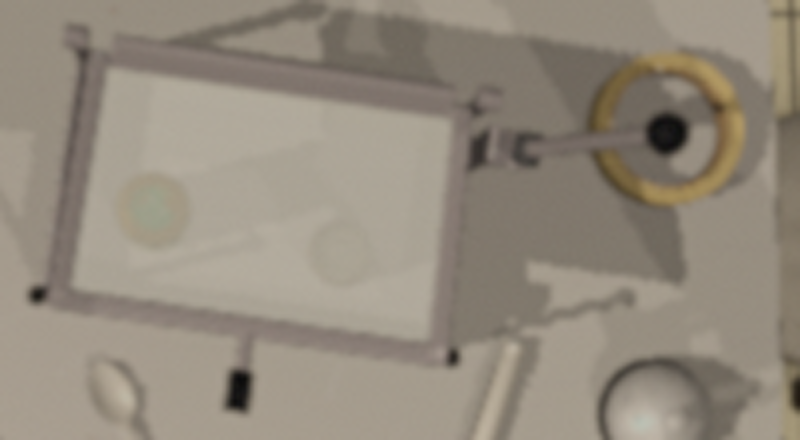

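The side crop shows the flap ajar at about 0.25 rad, with its knob in front of the jar's cap. The top crop confirms the posts, the stay pivot at (500,147) and the parked ball at (665,132). The fitted caddy pose predicts the ball to within 1 mm.

```bash
cat >> h.py <<'E'
from scipy.spatial.transform import Rotation as Ro
C=np.array([.534,-.137]);YAW=np.radians(-9.8)
def W(x,y,z): # caddy -> world
    c,s=np.cos(YAW),np.sin(YAW);return np.array([C[0]+c*x-s*y,C[1]+s*x+c*y,z])
def go(o,p,label='',turn=True):
    R=Ro.from_quat(o['orientation']).as_matrix()
    G=np.column_stack([[-np.cos(YAW),-np.sin(YAW),0],[-np.sin(YAW),np.cos(YAW),0],[0,0,-1.]])
    print(label,'cm',np.round(R.T@(np.array(p)-o['position'])*100,2),'deg',np.round(np.degrees(Ro.from_matrix(R.T@G).as_rotvec()),1))
E
python3 - <<'E'
from h import *
o=get_obs()
go(o,W(-.109,0,.23),'above knob')
E
```

```text
above knob cm [-36.94  38.06  -0.77] deg [ 0.1 -0.  27.7]
```

>>> step_arm(deltas=[0.5,-36.9,38.1,-2,0,0,27.7,0.5,-36.9,38.1,-2,0,0,27.7,0.5,-36.9,38.1,-2,0,0,27.7,0.5,-36.9,38.1,-2,0,0,27.7,0.5,-36.9,38.1,-2,0,0,27.7,0.5,-36.9,38.1,-2,0,0,27.7,0.5,-36.9,38.1,-2,0,0,27.7,0.5,-36.9,38.1,-2,0,0,27.7,0.5,-36.9,38.1,-2,0,0,27.7,0.5,-36.9,38.1,-2,0,0,27.7,0.5,-36.9,38.1,-2,0,0,27.7,0.5,-36.9,38.1,-2,0,0,27.7])

```text
time: 1.1
position: [0.4086, -0.1526, 0.2411]
orientation: [0.085, 0.996, 0.0, 0.0]
ft_force: [0.6, -0.3, -0.1]
gripper_width: 0.0439
gripper_force: 0.0
```

```bash
python3 - <<'E'
from h import *
o=get_obs();print(o['time'],o['position'],o['gripper_width'])
go(o,W(-.109,0,.23),'above knob')
E
```

```text
1.1 [ 0.40858501 -0.15263513  0.24114829] 0.04393876013247811
above knob cm [-1.19  3.67  1.12] deg [0. 0. 0.]
```

>>> step_arm(deltas=[0.5,-1.2,3.6,1.1,0,0,0,0.5,-1.2,3.6,1.1,0,0,0,0.5,-1.2,3.6,1.1,0,0,0,0.5,-1.2,3.6,1.1,0,0,0])

```text
time: 1.43
position: [0.4261, -0.1211, 0.2297]
orientation: [0.085, 0.996, -0.0, -0.001]
ft_force: [0.3, -1.3, 0.5]
gripper_width: 0.0436
gripper_force: 0.0
```

```bash
python3 - <<'E'
from h import *
o=get_obs();print(o['time'],o['position'],o['gripper_width'])
go(o,W(-.109,0,.153),'knob')
s=read_camera('side');t=read_camera('top')
im=np.hstack([cv2.resize(s['color'][130:270,180:320],(400,400),interpolation=2),cv2.resize(t['color'][150:250,220:320],(400,400),interpolation=2)])
cv2.imwrite('pics/k2.png',im[:,:,::-1])
E
```

```text
1.4333 [ 0.42610031 -0.12114951  0.22972164] 0.043619726185944174
knob cm [-0.01  0.28  7.67] deg [-0.  -0.1  0.1]
```

View pics/k2.png

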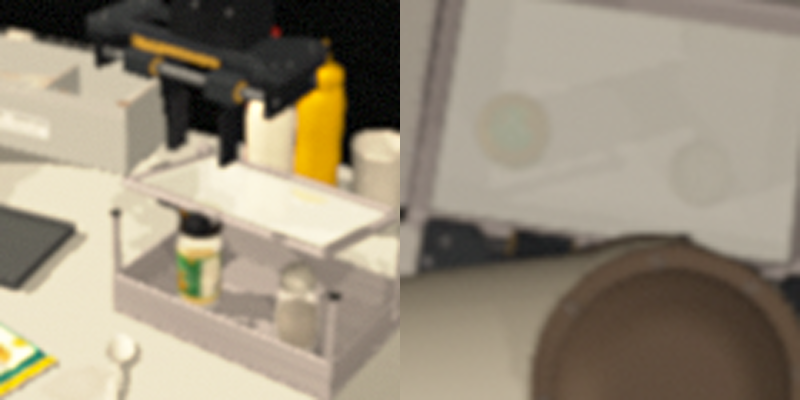

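The gripper is above the knob: the fingertips are at (175,148) and (228,165) in the left panel, straddling the knob's column at about x=200. Next I descend and pinch.

>>> step_arm(deltas=[0.5,0,0.1,3.5,0,0,0,0.5,0,0.1,6,0,0,0,0.5,0,0.1,7.6,0,0,0,0.5,0,0.1,7.6,0,0,0,0.5,0,0.1,7.6,0,0,0,0,0,0.1,7.6,0,0,0,0,0,0.1,7.6,0,0,0,0,0,0.1,7.6,0,0,0,0,0,0.1,7.6,0,0,0,0,0,0.1,7.6,0,0,0,0,0,0.1,7.6,0,0,0,0,0,0.1,7.6,0,0,0])

```text
time: 2.53
position: [0.4271, -0.1188, 0.1542]
orientation: [0.085, 0.996, 0.001, 0.001]
ft_force: [-0.6, 7.2, 0.7]
gripper_width: 0.0137
gripper_force: 30.0
```

```bash
python3 - <<'E'
from h import *
o=get_obs();print(o['time'],o['position'],o['gripper_width'],o['gripper_force'],o['ft_force'])
a0=.25
for a in np.arange(.25,1.8,.12):
    go(o,o['position']+W(-.19*np.cos(a)+.19*np.cos(a0),0,.19*np.sin(a)-.19*np.sin(a0))-W(0,0,0),'%.2f'%a)
E
```

```text
2.5333 [ 0.42706139 -0.11883503  0.15416519] 0.013749541357667145 30.00009924173355 [-0.62561813  7.15478593  0.72063069]
0.25 cm [ 0. -0. -0.] deg [0.2 0.1 0. ]
0.37 cm [-0.7   0.01 -2.17] deg [0.2 0.1 0. ]
0.49 cm [-1.65  0.01 -4.24] deg [0.2 0.1 0. ]
0.61 cm [-2.84  0.02 -6.18] deg [0.2 0.1 0. ]
0.73 cm [-4.26  0.02 -7.96] deg [0.2 0.1 0. ]
0.85 cm [-5.88  0.03 -9.57] deg [0.2 0.1 0. ]
0.97 cm [ -7.68   0.03 -10.96] deg [0.2 0.1 0. ]
1.09 cm [ -9.64   0.03 -12.13] deg [0.2 0.1 0. ]
1.21 cm [-11.72   0.04 -13.06] deg [0.2 0.1 0. ]
1.33 cm [-13.89   0.04 -13.74] deg [0.2 0.1 0. ]
1.45 cm [-16.14   0.04 -14.14] deg [0.2 0.1 0. ]
1.57 cm [-18.41   0.04 -14.28] deg [0.2 0.1 0. ]
1.69 cm [-20.68   0.04 -14.14] deg [0.2 0.1 0. ]
```

>>> step_arm(deltas=[0,-0.3,0,-1.1,0,0,0,0,-0.7,0,-2.2,0,0,0,0,-1.2,0,-3.2,0,0,0,0,-1.65,0,-4.2,0,0,0,0,-2.2,0,-5.2,0,0,0,0,-2.8,0,-6.2,0,0,0,0,-3.5,0,-7.1,0,0,0,0,-4.3,0,-8,0,0,0,0,-5.05,0,-8.8,0,0,0,0,-5.9,0,-9.6,0,0,0,0,-6.8,0,-10.3,0,0,0,0,-7.7,0,-11,0,0,0])

```text
time: 3.53
position: [0.4996, -0.1312, 0.263]
orientation: [0.085, 0.996, 0.002, -0.004]
ft_force: [-5.1, 7.6, 1.0]
gripper_width: 0.0135
gripper_force: 30.0
```

```bash
python3 - <<'E'
from h import *
o=get_obs();print(o['time'],o['position'],o['gripper_width'],o['gripper_force'],o['ft_force'])
K=np.array([.4271,-.1188,.1542])
for a in (.97,1.09,1.21,1.33,1.45,1.57,1.69,1.74):
    go(o,K+W(-.19*np.cos(a)+.19*np.cos(.25),0,.19*np.sin(a)-.19*np.sin(.25))-W(0,0,0),'%.2f'%a)
E
```

```text
3.5333 [ 0.49957125 -0.13116395  0.26299578] 0.013522559790690714 29.996740221977234 [-5.09673086  7.60029592  0.96792409]
0.97 cm [-0.32 -0.02 -0.1 ] deg [ 0.2 -0.5  0. ]
1.09 cm [-2.26 -0.01 -1.29] deg [ 0.2 -0.5  0. ]
1.21 cm [-4.33 -0.01 -2.24] deg [ 0.2 -0.5  0. ]
1.33 cm [-6.5  -0.01 -2.93] deg [ 0.2 -0.5  0. ]
1.45 cm [-8.74 -0.01 -3.36] deg [ 0.2 -0.5  0. ]
1.57 cm [-1.101e+01 -1.000e-02 -3.520e+00] deg [ 0.2 -0.5  0. ]
1.69 cm [-1.329e+01 -1.000e-02 -3.400e+00] deg [ 0.2 -0.5  0. ]
1.74 cm [-1.423e+01 -1.000e-02 -3.280e+00] deg [ 0.2 -0.5  0. ]
```

>>> step_arm(deltas=[0,-1.0,0,-0.6,0,0,0,0,-1.95,0,-1.2,0,0,0,0,-2.95,0,-1.7,0,0,0,0,-4.0,0,-2.15,0,0,0,0,-5.1,0,-2.5,0,0,0,0,-6.2,0,-2.8,0,0,0,0,-7.3,0,-3.05,0,0,0,0,-8.4,0,-3.25,0,0,0,0,-9.6,0,-3.35,0,0,0,0,-10.7,0,-3.4,0,0,0,0,-11.8,0,-3.4,0,0,0,0,-13.0,0,-3.3,0,0,0])

```text
time: 4.53
position: [0.6308, -0.1535, 0.2984]
orientation: [0.084, 0.996, 0.001, 0.0]
ft_force: [-2.2, 6.8, 5.3]
gripper_width: 0.0132
gripper_force: 30.0
```

>>> step_arm(deltas=[0,-1,0,0.15,0,0,0,0,-1.2,0,0.15,0,0,0,0,-1.2,0,0.15,0,0,0])

```text
time: 4.78
position: [0.6442, -0.1557, 0.2966]
orientation: [0.084, 0.996, 0.001, 0.002]
ft_force: [2.5, 4.4, 4.4]
gripper_width: 0.0135
gripper_force: 30.0
```

```bash
python3 - <<'E'
from h import *
o=get_obs();print(o['time'],o['position'],o['gripper_width'],o['gripper_force'],o['ft_force'])
d=o['position']-W(.075,0,.12);print('angle approx',np.arctan2(d[2]+.0135,-(d[0]*np.cos(YAW)+d[1]*np.sin(YAW))))
E
```

```text
4.7833 [ 0.64419967 -0.15573918  0.29664688] 0.013480459897355829 30.00295682111755 [2.46278473 4.3535372  4.41587134]
angle approx 1.7618722332596424
```

>>> step_arm(deltas=[0.4,0,0,0,0,0,0,0.4,0,0,0,0,0,0,0.4,0,0,0,0,0,0,0.4,0,0,-3,0,0,0,0.4,0,0,-6,0,0,0,0.4,0,0,-9,0,0,0,0.4,0,0,-9,0,0,0])

```text
time: 5.37
position: [0.6437, -0.1589, 0.3929]
orientation: [0.086, 0.996, -0.001, 0.006]
ft_force: [0.7, -0.1, 0.9]
gripper_width: 0.0341
gripper_force: 0.0
```

```bash
python3 - <<'E'
from h import *
o=get_obs();print(o['time'],o['position'],o['gripper_width'])
go(o,W(.047,-.245,.385),'right of stay')
E
```

```text
5.3667 [ 0.64367748 -0.15894967  0.39291316] 0.03405837207638293
right of stay cm [  6.48 -24.2    0.75] deg [-0.1  0.7 -0. ]
```

>>> step_arm(deltas=[0,6.5,-24.4,0,0,0,0,0,6.5,-24.4,0,0,0,0,0,6.5,-24.4,0,0,0,0,0,6.5,-24.4,0,0,0,0,0,6.5,-24.4,0,0,0,0,0,6.5,-24.4,0,0,0,0,0,6.5,-24.4,0,0,0,0,0,6.5,-24.4,0,0,0,0,0,6.5,-24.4,0,0,0,0])

```text
time: 6.12
position: [0.5365, -0.3872, 0.385]
orientation: [0.086, 0.996, 0.0, -0.0]
ft_force: [-0.2, 0.5, 1.0]
gripper_width: 0.0004
gripper_force: 0.0
```

```bash
python3 - <<'E'
from h import *
o=get_obs();print(o['time'],o['position'],o['gripper_width'])
go(o,W(.048,-.245,.248),'down')
s=read_camera('side');t=read_camera('top')
im=np.hstack([cv2.resize(s['color'][100:300,190:390],(400,400),interpolation=2),cv2.resize(t['color'][100:250,220:420],(400,300),interpolation=2).__getitem__(slice(None)) if 0 else cv2.resize(t['color'][70:270,220:420],(400,400),interpolation=2)])
cv2.imwrite('pics/k3.png',im[:,:,::-1])
E
```

```text
6.1167 [ 0.53650791 -0.38717833  0.38500727] 0.00042388209941396837
down cm [-0.31  0.1  13.7 ] deg [ 0.  -0.  -0.1]
```

View pics/k3.png

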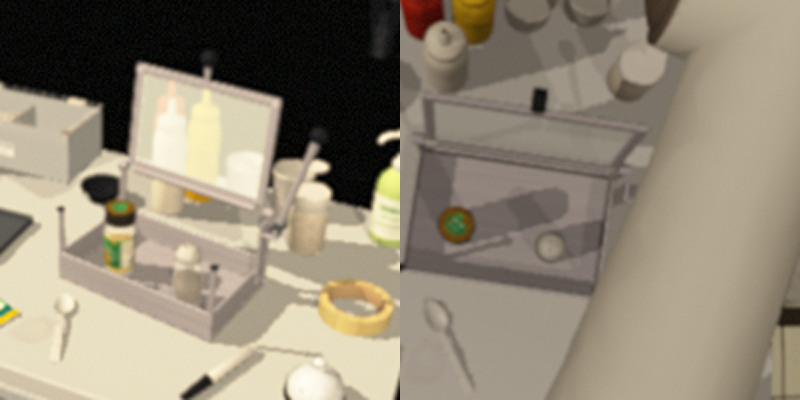

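The flap is fully raised and the stay still parked, with its ball at (318,135) in the left panel. The shaker's head is unobstructed at (550,246) in the right panel. Now I go down beside the ball and push it to the left.

>>> step_arm(deltas=[0,-0.3,0,4,0,0,0,0,-0.3,0,8,0,0,0,0,-0.3,0,12,0,0,0,0,-0.3,0,13.7,0,0,0,0,-0.3,0,13.7,0,0,0])

```text
time: 6.63
position: [0.5384, -0.3843, 0.2425]
orientation: [0.084, 0.996, 0.003, -0.005]
ft_force: [-0.6, -0.1, -1.0]
gripper_width: 0.0006
gripper_force: 0.0
```

>>> step_arm(deltas=[0,0,1.2,0,0,0,0,0,0,2.4,0,0,0,0,0,0,3.6,0,0,0,0,0,0,4.8,0,0,0,0,0,0,6,0,0,0,0,0,0,7.2,0,0,0,0,0,0,8.4,0,0,0,0,0,0,9.6,0,0,0,0,0,0,10.8,0,0,0,0,0,0,12,0,0,0,0,0,0,12.5,0,0,0,0,0,0,12.5,0,0,0,0])

```text
time: 7.63
position: [0.5614, -0.2629, 0.2486]
orientation: [0.084, 0.996, 0.0, -0.0]
ft_force: [0.2, 0.5, -0.2]
gripper_width: 0.0005
gripper_force: 0.0
```

>>> step_arm(deltas=[0,0,0,0,0,0,0,0,0,-3,0,0,0,0,0,0,-6,0,0,0,0,0,0,-6,-4,0,0,0,0,0,-6,-8,0,0,0,0,0,-6,-12,0,0,0,0,0,-6,-14,0,0,0,0,0,-6,-14,0,0,0,0,0,-6,-14,0,0,0,0,0,-6,-14,0,0,0,0,0,-6,-14,0,0,0,0,0,-6,-14,0,0,0])

```text
time: 8.63
position: [0.5506, -0.3233, 0.3868]
orientation: [0.085, 0.996, 0.0, -0.002]
ft_force: [0.1, -0.1, 0.7]
gripper_width: 0.0003
gripper_force: 0.0
```

```bash
python3 - <<'E'
from h import *
t0=np.load('top0.npy',allow_pickle=True).item()
o=get_obs();print(o['time'],o['position'],o['gripper_width'])
s=read_camera('side');t=read_camera('top')
im=np.hstack([cv2.resize(s['color'][100:300,190:390],(400,400),interpolation=2),cv2.resize(t['color'][70:270,220:420],(400,400),interpolation=2)])
cv2.imwrite('pics/k4.png',im[:,:,::-1])
for u,v,z in((295,193,.094),(248.5,182.5,.109)):
    p=plane(t,u,v,z);d=p[:2]-C;c_,s_=np.cos(YAW),np.sin(YAW);print(p,'caddy',c_*d[0]+s_*d[1],-s_*d[0]+c_*d[1],'depth',pt(t,u,v))
E
```

```text
8.6333 [ 0.55056515 -0.32332788  0.38677099] 0.0003470123347015386
[ 0.50119112 -0.1831491   0.094     ] caddy -0.02447511661443779 -0.05106007127273744 depth [ 0.48471951 -0.11683832  0.72616833]
[ 0.52719889 -0.07393995  0.109     ] caddy -0.017435285791338823 0.06098226009952573 depth [ 0.52729993 -0.07392449  0.10712206]
```

View pics/k4.png

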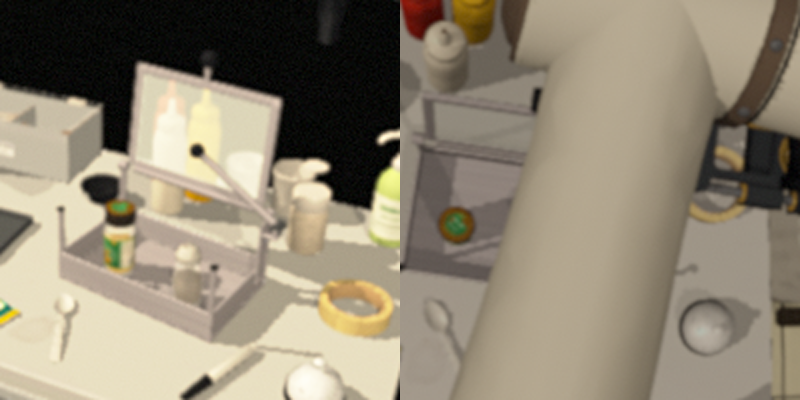

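The stay has fallen across the raised flap: its ball is at (197,150) and its pivot at (275,227). Now for the shaker.

```bash
python3 - <<'E'
from h import *
o=get_obs();go(o,W(-.0245,-.051,.20),'above shaker')
E
```

```text
above shaker cm [ 7.23 12.97 18.76] deg [ 0.  -0.1  0. ]
```

>>> step_arm(deltas=[0.75,7.3,13,0,0,0,0,0.75,7.3,13,0,0,0,0,0.75,7.3,13,0,0,0,0,0.75,7.3,13,0,0,0,0,0.75,7.3,13,0,0,0,0,0.75,7.3,13,4,0,0,0,0.75,7.3,13,8,0,0,0,0.75,7.3,13,12,0,0,0,0.75,7.3,13,16,0,0,0,0.75,7.3,13,18.8,0,0,0,0.75,7.3,13,18.8,0,0,0,0.75,7.3,13,18.8,0,0,0])

```text
time: 9.73
position: [0.5008, -0.1833, 0.1998]
orientation: [0.085, 0.996, -0.001, -0.002]
ft_force: [0.0, 0.0, 0.8]
gripper_width: 0.0636
gripper_force: 0.0
```

```bash
python3 - <<'E'
from h import *
o=get_obs();print(o['time'],o['position'],o['gripper_width']);go(o,W(-.0245,-.051,.050),'grasp')
s=read_camera('side');cv2.imwrite('pics/k5.png',cv2.resize(s['color'][120:280,190:350,::-1],(600,600),interpolation=2))
# side check of shaker position: ray through head centre
s0=np.load('side0.npy',allow_pickle=True).item()
E
```

```text
9.7333 [ 0.50078055 -0.18332688  0.19977393] 0.06364938141023031
grasp cm [-0.08  0.05 14.98] deg [-0.1 -0.2  0. ]
```

View pics/k5.png

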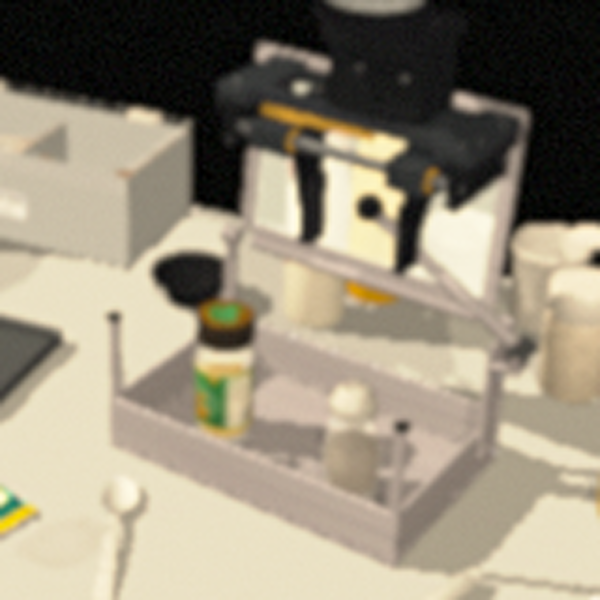

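The fingers, at (310,235) and (408,265), straddle the column of the shaker at (353,430), and nothing is in the way. I descend and grip.

>>> step_arm(deltas=[0.75,-0.1,0,3,0,0,0,0.75,-0.1,0,6,0,0,0,0.75,-0.1,0,9,0,0,0,0.75,-0.1,0,12,0,0,0,0.75,-0.1,0,14,0,0,0,0.75,-0.1,0,15,0,0,0,0.75,-0.1,0,15,0,0,0,0.75,-0.1,0,15,0,0,0])

```text
time: 10.45
position: [0.504, -0.1834, 0.0523]
orientation: [0.085, 0.996, -0.0, 0.002]
ft_force: [1.2, 0.1, 0.1]
gripper_width: 0.0653
gripper_force: 0.0
```

>>> step_arm(deltas=[0,0,0,0,0,0,0,0,0,0,0,0,0,0,0,0,0,0,0,0,0,0,0,0,0,0,0,0,0,0,0,0,0,0,0,0,0,0,0,0,0,0])

```text
time: 10.95
position: [0.5024, -0.1833, 0.0512]
orientation: [0.085, 0.996, -0.0, 0.0]
ft_force: [-0.4, -0.6, 1.8]
gripper_width: 0.0359
gripper_force: 28.4
```

>>> step_arm(deltas=[0,0,0,0,0,0,0,0,0,0,0,0,0,0])

```text
time: 11.12
position: [0.5025, -0.1832, 0.0511]
orientation: [0.085, 0.996, -0.0, 0.0]
ft_force: [-0.6, -1.4, 4.3]
gripper_width: 0.0358
gripper_force: 28.5
```

```bash
python3 - <<'E'
from h import *
o=get_obs();print(o['gripper_width'],o['position'],o['ft_force'],o['moment'])
s=read_camera('side');cv2.imwrite('pics/k6.png',cv2.resize(s['color'][150:270,210:330,::-1],(600,600),interpolation=2))
E
```

```text
0.03576938358769058 [ 0.50246692 -0.18324995  0.05114583] [-0.59867683 -1.41518587  4.26407243] [-0.34738088  0.21760296  0.00707952]
```

View pics/k6.png

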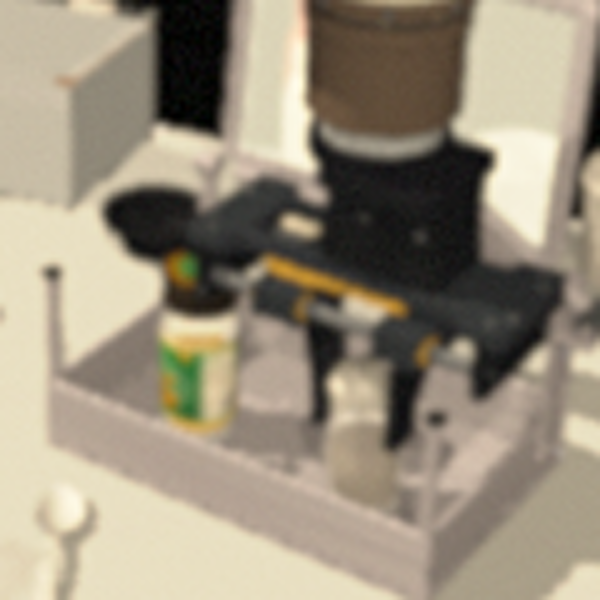

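The gripper is closed around the shaker, at (362,440), but the opening is 36 mm instead of 44. The shaker seems to sit a little toward the camera from the finger line. I check where it is with range data.

```bash
python3 - <<'E'
from h import *
s=read_camera('side');s0=np.load('side0.npy',allow_pickle=True).item()
def proj(c,X):
    p=c['R']@X+c['t'];q=p[:2]/p[2];q=q*(1+c['k1']*(q@q));K=c['intrinsics'];return np.round([K[0,0]*q[0]+K[0,2],K[1,1]*q[1]+K[1,2]],1)
o=get_obs()
for z in(.004,.05,.078,.094):print(z,'pred now',proj(s,np.r_[.5012,-.183,z]),'crop',(proj(s,np.r_[.5012,-.183,z])-[210,150])*5)
print('tcp crop',(proj(s,o['position'])-[210,150])*5)
print('edges',[(proj(s,np.r_[.5012,-.183,.04]+np.r_[-.37,.81,0]/.89*r)-[210,150])*5 for r in(.022,-.022)])
for v in range(222,252,3):
    r=[];
    for u in(275,279,282,285,288):
        p=pt(s,u,v);r.append(np.round(p*1000).astype(int).tolist() if s['range_z'][v,u] else 0)
    print(v,r)
E
```

```text
0.004 pred now [280.9 250. ] crop [354.5 500. ]
0.05 pred now [281.8 236.3] crop [359.  431.5]
0.078 pred now [282.3 227.7] crop [361.5 388.5]
0.094 pred now [282.7 222.6] crop [363.5 363. ]
tcp crop [360.5 428.5]
edges [array([317.5, 446. ]), array([398.5, 447.5])]
222 [[497, -163, 92], [500, -173, 94], [503, -180, 94], [505, -188, 95], [461, -211, 127]]
225 [[498, -163, 83], [492, -177, 90], [492, -185, 93], [495, -192, 93], [489, -203, 99]]
228 [[496, -164, 75], [486, -179, 84], [489, -186, 85], [493, -194, 85], [490, -203, 89]]
231 [[500, -163, 62], [483, -181, 77], [488, -187, 77], [491, -195, 77], [489, -204, 81]]
234 [[496, -165, 55], [487, -180, 65], [487, -188, 68], [491, -195, 68], [489, -204, 72]]
237 [[550, -145, 5], [483, -182, 58], [485, -189, 60], [486, -197, 61], [490, -205, 62]]
240 [[489, -168, 41], [484, -182, 48], [487, -189, 49], [489, -197, 50], [489, -206, 53]]
243 [[490, -169, 31], [480, -184, 42], [481, -192, 44], [486, -199, 43], [496, -204, 38]]
246 [[512, -161, 4], [482, -184, 31], [485, -191, 31], [488, -198, 31], [493, -206, 30]]
249 [[445, -186, 45], [484, -183, 19], [485, -192, 21], [487, -199, 22], [495, -205, 19]]
```

The shaker is upright and centred, but the pads sit high on its shoulder. I regrip 7 mm lower.

>>> step_arm(deltas=[0.75,0,0,0,0,0,0,0.75,0,0,0,0,0,0,0.75,0,0,0,0,0,0,0.75,0,0,0.4,0,0,0,0.75,0,0,0.7,0,0,0,0.75,0,0,0.7,0,0,0,0,0,0,0.7,0,0,0,0,0,0,0.7,0,0,0,0,0,0,0.7,0,0,0,0,0,0,0.7,0,0,0,0,0,0,0.7,0,0,0,0,0,0,0.7,0,0,0])

```text
time: 12.22
position: [0.5022, -0.1831, 0.0437]
orientation: [0.085, 0.996, -0.0, 0.0]
ft_force: [0.8, 0.3, 0.3]
gripper_width: 0.0383
gripper_force: 29.2
```

>>> step_arm(deltas=[0,0,0,-0.5,0,0,0,0,0,0,-1,0,0,0,0,0,0,-2,0,0,0,0,0,0,-3,0,0,0,0,0,0,-4,0,0,0,0,0,0,-5,0,0,0,0,0,0,-6,0,0,0,0,0,0,-7,0,0,0,0,0,0,-8,0,0,0,0,0,0,-8,0,0,0])

```text
time: 13.05
position: [0.5036, -0.1833, 0.1262]
orientation: [0.085, 0.996, -0.0, 0.002]
ft_force: [1.1, -0.1, -0.4]
gripper_width: 0.0379
gripper_force: 29.1
```

```bash
python3 - <<'E'
from h import *
o=get_obs();print(o['gripper_width'],o['position'],o['ft_force'],o['gripper_force'])
s=read_camera('side')
for v in range(195,235,3):
    print(v,[np.round(pt(s,u,v)*1000).astype(int).tolist() for u in(279,283,287)])
E
```

```text
0.03794595767432398 [ 0.50356296 -0.18325299  0.12622821] [ 1.06129669 -0.07127781 -0.37502783] 29.090208714933397
195 [[503, -167, 173], [500, -180, 178], [464, -203, 202]]
198 [[493, -172, 171], [494, -182, 173], [498, -192, 173]]
201 [[486, -175, 166], [489, -185, 167], [495, -193, 166]]
204 [[489, -174, 156], [488, -185, 159], [492, -195, 160]]
207 [[488, -175, 147], [485, -187, 152], [492, -195, 151]]
210 [[487, -176, 139], [487, -187, 142], [490, -197, 143]]
213 [[488, -176, 130], [485, -188, 135], [492, -197, 133]]
216 [[485, -178, 123], [485, -189, 125], [491, -197, 124]]
219 [[485, -178, 113], [484, -189, 117], [486, -200, 119]]
222 [[488, -178, 102], [486, -189, 106], [486, -200, 110]]
225 [[488, -178, 93], [485, -190, 98], [492, -199, 96]]
228 [[600, -138, 5], [601, -150, 8], [606, -161, 8]]
231 [[580, -146, 9], [588, -155, 6], [595, -165, 5]]
234 [[568, -150, 7], [577, -159, 4], [578, -172, 7]]
```

```bash
python3 - <<'E'
from h import *
o=get_obs();go(o,[.5244,.169,.2],'tray high');go(o,[.5244,.169,.045],'tray')
E
```

```text
tray high cm [ 3.83 35.06 -7.51] deg [0.  0.2 0. ]
tray cm [ 3.88 35.06  7.99] deg [0.  0.2 0. ]
```

>>> step_arm(deltas=[0,0,0,-3,0,0,0,0,0,0,-6,0,0,0,0,0,0,-8,0,0,0,0,0,0,-8,0,0,0,0,0.3,3,-8,0,0,0,0,0.6,6,-8,0,0,0,0,0.9,9,-8,0,0,0,0,1.3,12,-8,0,0,0,0,1.6,15,-8,0,0,0,0,2,18,-8,0,0,0,0,2.4,21,-8,0,0,0,0,2.7,24,-8,0,0,0])

```text
time: 14.1
position: [0.5151, 0.0594, 0.2021]
orientation: [0.085, 0.996, -0.0, -0.001]
ft_force: [0.6, -1.0, -2.3]
gripper_width: 0.0379
gripper_force: 29.1
```

>>> step_arm(deltas=[0,0.4,3,0,0,0,0,0,0.7,6,0,0,0,0,0,1,8.5,0,0,0,0,0,1.2,10.5,0,0,0,0,0,1.2,11,0,0,0,0,0,1.2,11,0,0,0,0,0,1.2,11,3,0,0,0,0,1.2,11,6,0,0,0,0,1.2,11,9,0,0,0,0,1.2,11,10,0,0,0,0,1.2,11,10,0,0,0])

```text
time: 15.02
position: [0.5209, 0.1662, 0.1004]
orientation: [0.086, 0.996, -0.002, -0.003]
ft_force: [0.1, 0.3, -0.8]
gripper_width: 0.0377
gripper_force: 29.1
```

```bash
python3 - <<'E'
from h import *
o=get_obs();print(o['position'],o['gripper_width'],o['ft_force']);go(o,[.5244,.169,.045],'tray')
E
```

```text
[0.52093892 0.16624874 0.10043511] 0.037719332052371504 [ 0.11954936  0.30972517 -0.82990045]
tray cm [-0.33  0.36  5.54] deg [-0.3 -0.3 -0.1]
```

>>> step_arm(deltas=[0,-0.2,0.2,2,0,0,0,0,-0.2,0.2,4,0,0,0,0,-0.2,0.2,5,0,0,0,0,-0.2,0.2,5.3,0,0,0,0,-0.2,0.2,5.5,0,0,0,0,-0.2,0.2,5.5,0,0,0,0,-0.2,0.2,5.5,0,0,0])

```text
time: 15.6
position: [0.5262, 0.1706, 0.0498]
orientation: [0.085, 0.996, 0.001, 0.001]
ft_force: [0.6, -0.2, -0.8]
gripper_width: 0.0377
gripper_force: 29.1
```

>>> step_arm(deltas=[0,0,0,0.2,0,0,0,0,0,0,0.4,0,0,0,0,0,0,0.5,0,0,0,0,0,0,0.5,0,0,0,0,0,0,0.5,0,0,0])

```text
time: 16.02
position: [0.5255, 0.1703, 0.0437]
orientation: [0.085, 0.996, 0.0, 0.0]
ft_force: [-0.7, -0.4, 0.1]
gripper_width: 0.0378
gripper_force: 29.2
```

>>> step_arm(deltas=[0,0,0,0.1,0,0,0,0,0,0,0.2,0,0,0,0,0,0,0.2,0,0,0,0,0,0,0.2,0,0,0])

```text
time: 16.35
position: [0.526, 0.1702, 0.0435]
orientation: [0.085, 0.996, 0.0, 0.001]
ft_force: [-2.8, -1.3, 10.6]
gripper_width: 0.038
gripper_force: 29.9
```

It is on the tray floor. I ease off, open and withdraw.

>>> step_arm(deltas=[0,0,0,-0.2,0,0,0,0.7,0,0,-0.2,0,0,0,0.7,0,0,-0.2,0,0,0,0.7,0,0,-0.2,0,0,0,0.7,0,0,-0.2,0,0,0,0.7,0,0,-3,0,0,0,0.7,0,0,-6,0,0,0,0.7,0,0,-10,0,0,0,0.7,0,0,-14,0,0,0,0.7,0,0,-18,0,0,0,0.7,0,0,-18,0,0,0,0.7,0,0,-18,0,0,0])

```text
time: 17.35
position: [0.5265, 0.1709, 0.2243]
orientation: [0.085, 0.996, 0.002, 0.002]
ft_force: [-1.1, -0.2, -0.3]
gripper_width: 0.0607
gripper_force: 0.0
```

```bash
python3 - <<'E'
from h import *
o=get_obs();print(o['position'],o['gripper_width'],o['ft_force'])
s=read_camera('side');t=read_camera('top')
im=np.hstack([cv2.resize(s['color'][100:300,130:330],(400,400),interpolation=2),cv2.resize(t['color'][70:270,110:310],(400,400),interpolation=2)])
cv2.imwrite('pics/k7.png',im[:,:,::-1])
E
```

```text
[0.52648416 0.17093809 0.22429766] 0.06065581093319954 [-1.05174802 -0.2040305  -0.26600047]
```

View pics/k7.png

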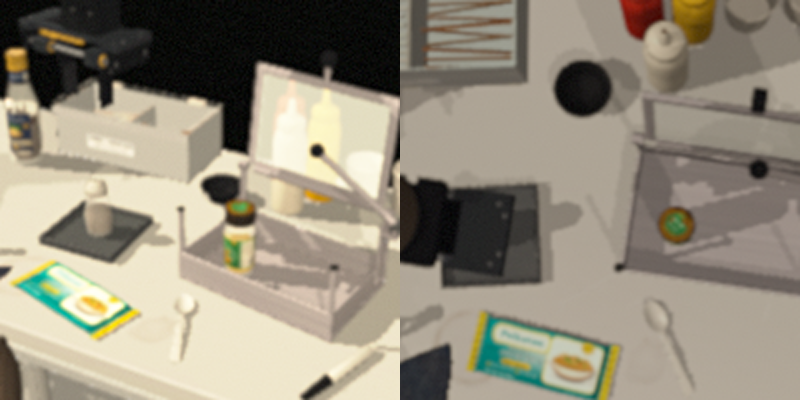

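The shaker stands upright near the tray's centre, at (97,210) in the left panel. The jar is in place at (240,235), and the flap is up with the stay across it (ball at (317,150)). I hand in.

```bash
python3 -c "
from bench import *
print(sign_off())"
```

```text
the job is handed in; nothing more can be done
None
```

I've handed the job in at about 17 s on the robot's clock: the last picture shows the flap up with the stay set across it, the salt shaker upright near the tray's centre and the spice jar in its place (no verdict came back).

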